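# Reset the guarded force wheel of a door-opener control unit

## Robot

A 7-joint arm with a two-finger parallel gripper is mounted at the origin on the work surface. World frame = base frame: x ahead of the robot, y to its left, z up, the work surface at z = 0. Lengths are in mm, angles in rad, forces in N, time in s.
With the tool pointing down it reaches from about 350 to 900 mm from the base axis. Payload 8.1 kg.
Tool frame: the origin (TCP) lies at the very end of the fingers, on their centre line; the grasp point (between the pads) lies ctrl.pinch_z behind it (ctrl.pinch_z is the distance from the TCP to the grasp point, in mm); z points along the fingers, y is the line along which they close (so a half turn about z gives the same grasp; the last joint's range is limited). The gripper opens to 85 mm and grips with 20 to 120 N. Pads are 22 mm wide; open, the fingers measure 114 mm over their backs; the gripper's body (76 mm by 85 mm) begins 54 mm behind the grasp point. The pads swing forward as they close: fully open they stand 13 mm farther back than shut.
Start: joints at [1.056, 0.434, 0.025, 1.573, -0.012, 1.134, -0.075], TCP at [250.141, -572.775, 231.323] pointing down, gripper open.
Joint ranges: [-2.62, 2.62], [-0.44, 2.09], [-1.27, 1.32], [0.08, 2.57], [-1.32, 4.46], [0.12, 2], [-2.74, 2.74]. Speed limits (rad/s): [2.22, 2.22, 3.01, 3.01, 3.14, 3.14, 3.14].

## Interface

Orientations are given as a 3x3 rotation matrix whose columns are the frame's x, y, z axes.
In Python, from cell import telemetry, imaging, order, ctrl gives the robot as it stands.
- The arm moves only by the tool apply_moves, never from a script. Its argument "series" is one flat list of numbers, 7 for each row, row after row: the finger opening in mm, from 0 to 85.4, then the shift along the tool's x, y, z in units of 50 mm (1.0 is 50 mm), then the turn, a rotation vector about the tool's x, y, z in rad. A call has 1 to 20 rows; each row shifts and turns the commanded pose from where the row before left it, along the tool's axes as they then stand; what a row does not reach is not made up. A row lasts 1/10 s, in which the tool goes at most 50 mm and 8.59 degrees, less where a joint would pass 70% of its speed; a pose out of reach is approached as far as the arm can. A call is refused whole if a number of a shift passes 1 or a number of a turn 0.15, either way. A call with a gripper value outside its range is refused whole. The fingers move at their own pace and stop on an object; "newtons" is the grip in N (left out, the last holds). Time passes only in rows, so rows that do not move let the fingers close. It gives the time, the measured TCP pose, the force, the opening and the grip force at its end, in the units of the state.
- telemetry.observe(): the state, without advancing time (a new reading comes with each control period).
- imaging.read_camera(name): name is "scene" or "top" or "wrist"; returns the picture (420x560x3 uint8, blue, green, red); there is no depth.
- imaging.camera_info(name): a dict with "camera_matrix" (3x3 intrinsics, pixels), "k1" (the pictures are not rectified: a ray, as slopes to the right and down, at radius r is drawn at 1 + k1 r^2 times it, then the intrinsics apply), "rvec" (rotation vector, rad) and "tvec" (3), from world to camera coordinates, as OpenCV has them. Camera axes: x right, y down, z forward; pixel columns grow to the right and rows downward; lengths in mm; the calibration is good to about 2 mm. A picture is of the moment at which its call begins: read the wrist's pose just before it. camera_info takes no time and is no camera call; for the wrist camera it gives the pose at the moment of the call.
- order.finish_job(): hands the job in; it is judged then, once.
The state is a dict: "time_s": time; "joints": joint angles; "joint_velocities": joint speeds; "tau": joint torques, N m; "eef_pos": TCP position; "ee_rot": TCP orientation; "ft_force": force on the tool from outside, world axes, zero at the start; "moment": the same for the moment, N m; "grip_width": opening from 0.0 (shut) to 1.0 (fully open); "grip_force": force on a finger pad.
Only numpy, scipy, OpenCV 4.12 (cv2) and the standard library are available. Lean on these libraries where they do the work, as an engineer would, in place of code of your own. Each camera call takes 0.05 s, during which the arm holds its last target. There are 200 camera calls.

## Task

On the bench lies the white control box of the garage-door opener. Slide its guard fully aside to bare the setting wheel, roll the wheel through its slot with a light fingertip until the pointer of its caged scale stands opposite the tip of the pointed tab (not the round one), then slide the guard fully back over the wheel. Press the wheel only gently and leave everything else on the bench where it is.

Things in the scene. Friction and masses are not known exactly. Their poses are not given: they have to be found in the camera images.
- unit: White control box, fixed to the bench, 200 x 200 x 75 mm. Origin: centre of its underside; z up; x along the wheel's rolling direction, the slot and the scale; y from the scale towards the side to which the guard opens. Yaw within 0.5 rad of the world's. Top panel at z = 75 mm. The pointer's scale with its wire cage (118 x 28 mm, 34 mm high) is centred at x = 0, y = -45 mm.
- slot (a point): Middle of the narrow wheel slot (56 x 18 mm, long side along unit x) on the top panel, above the wheel's axis, at unit (0, 20, 75) mm. In it the black ribbed rubber wheel (32 mm radius, 12 mm wide, axis along unit y); its crest stands 5 to 15 mm above the panel: it differs from box to box and is not measured, so feel for it. A long turn takes several strokes over the crest.
- bezel: The wheel with the two thin strips (2 mm) edging its slot; origin as point slot, not the wheel. The wheel gives on a spring: yields from about 1 N, 2 N more per mm, hits its hard stop after 2.5 mm (about 6 N). About 1 N along the rim turns it and it stays where it is left; 2.5 to 5 N of fingertip pressure gives traction. Over 15 N damages it.
- pointer (a point): Top edge of the white pointer inside the wire cage over the scale (a bar 4 mm wide, 20 mm long along unit y, on a thin arm); the point is its middle. The arm sits on the wheel's own shaft, 45 mm long, upright at mid-scale: it swings along unit x the way the wheel's top is pushed, x = 45 mm x sin(wheel angle), at most 1 rad either way.
- guard (a joint): Sliding of the grey guard along unit +y, in m: 0 = covering the wheel, 0.055 = fully aside. It is a bridge 84 mm (x) by 34 mm (y), its top 22 mm above the panel, and stays where it is left (about 1.5 N to slide).
- guard_fin (a point): Middle of the top of the fin on the guard, by which it is slid: 10 mm thick (along unit y), 36 mm long (along unit x), 20 mm high. The point is 42 mm above the panel, and straight above point slot when the guard is closed.
- pointed_tab: Steel tab, fixed on the rail beside the scale on the low-y side, 16 mm wide, 22 mm long, 5 mm thick, tapering to a tip that points along unit +y to the scale: it marks the wanted setting. Its x axis is parallel to unit x; origin at x of the tip. It is 20 to 36 mm from the scale's middle (unit x = 0), on either side.
- round_tab: Plain round steel tab, 16 mm across, 5 mm thick, on the same rail on the other side of the middle: the old setting, to be ignored.
- screwdriver: Screwdriver lying on the bench beside the box, bystander.
- wrench: Spanner lying on the bench beside the box, bystander.
- bushing: Small brass bushing, 24 mm across, 14 mm high, standing on the box's top panel near a corner, bystander.
- spray: Spray can, 54 mm across, 150 mm high, bystander.
- screw_jar: Glass jar, 66 mm across, 80 mm high, bystander.
- mug: Blue mug, 80 mm across, 90 mm high, bystander.
- tape: Black roll of tape, 100 mm across, 25 mm high, bystander.

How it is judged (in metres and radians):
On the way, in this order (a step that is already met when the one before it is completed fails the run):
1. the guard is slid fully aside (within 10 mm of its stop) (value of joint guard above 0.045 m), for 0.2 s.
2. the guard still aside, the pointer stands within 3 mm of the pointed tab's tip along the scale (x of pointer in the frame of pointed_tab between -0.003 and 0.003 m and value of joint guard above 0.03 m), for 0.4 s.
3. the guard is slid back over the wheel (within 6 mm of its stop) (value of joint guard below 0.006 m), for 0.2 s.
At the end, for the whole second after the job is handed in: The pointer stands within 3 mm of the pointed tab's tip along the scale, and the guard covers the wheel again, within 6 mm of its stop (x of pointer in the frame of pointed_tab between -0.003 and 0.003 m and value of joint guard below 0.006 m); the robot touches nothing.
It fails at once if the wheel is pressed with more than 15 N (contact force between any of the arm, the fingers and bezel above 15 N).
It fails at once if a bystander is moved by more than 25 mm (distance of any of screwdriver, wrench, bushing, spray, screw_jar, mug, tape from where it was at the start of the episode above 0.025 m).
It also fails if it takes over 72 s, if anything falls off the work surface, if the arm or the gripper's body presses on something with over 40 N, if the wrist force passes 120 N, or if a joint passes its speed limit or range.

## Working session

There is one attempt and no reset: what is moved stays moved. The work goes in short steps, Python scripts to look and compute and a tool call to move; the robot and the scene stay as the last step left them, time stands still between calls to the robot, and variables do not carry over. Pictures are saved under pics/ and viewed, at most 10 in all, crops included, and the job is handed in when it is done.

Besides the shell and the picture viewer there is one more tool, called after "Call:" as name(argument=value, ...) on one line, values as JSON. apply_moves: Moves the arm, as the interface text tells. Its arguments: {"type":"object","properties":{"series":{"type":"array"},"newtons":{"type":"number"}},"required":["series"]}

```bash
ls; mkdir -p pics; cat > h.py <<'E'
import numpy as np, cv2
from cell import telemetry, imaging, order, ctrl
def cam(n):
    i=imaging.camera_info(n); K=np.array(i["camera_matrix"],float).reshape(3,3)
    R=cv2.Rodrigues(np.array(i["rvec"],float))[0]; t=np.array(i["tvec"],float).ravel()
    return K,float(i["k1"]),R,t
def proj(c,P):
    K,k,R,t=c; q=np.atleast_2d(P)@R.T+t; s=q[:,:2]/q[:,2:]; s=s*(1+k*(s**2).sum(1,keepdims=True))
    return s@K[:2,:2].T+K[:2,2]
def ray(c,p):
    K,k,R,t=c; u=cv2.undistortPoints(np.array([[p]],float),K,np.array([k,0,0,0,0])).ravel()
    d=R.T@np.r_[u,1]; return -R.T@t,d/np.linalg.norm(d)
def onz(c,p,z):
    o,d=ray(c,p); return o+d*(z-o[2])/d[2]
E
python3 - <<'E'
from h import *
s=telemetry.observe(); print(s["time_s"],s["eef_pos"],s["ee_rot"],s["ft_force"],ctrl.pinch_z)
for n in("scene","top"):
    c=cam(n); print(n,-c[2].T@c[3],c[0][0,0],c[1])
    im=imaging.read_camera(n); cv2.imwrite(f"pics/{n}0.png",im)
E
```

```text
pics
0.0 [ 249.88861744 -572.32308845  230.50921022] [[ 9.16438561e-01  4.00174638e-01 -7.89343591e-04]
 [ 4.00175381e-01 -9.16437525e-01  1.38813107e-03]
 [-1.67889240e-04 -1.58801271e-03 -9.99998725e-01]] [ 0.02806351  0.05717637 -0.00240419] 18.700000000000003
scene [1376.24664525  199.30028302 1305.0752464 ] 473.934586480539 -0.052011624668193285
top [ 379.69464607   -8.3817284  1075.45489216] 386.1043697722708 -0.04390165242959652
```

View pics/top0.png

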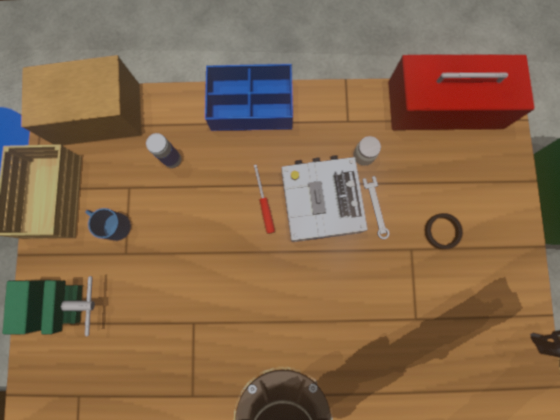

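View pics/scene0.png

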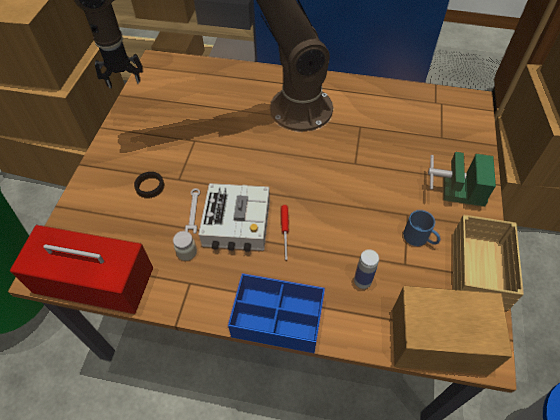

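The box is near top-view px (325,199), cage on its right (world -y), with the guard in the middle, the bushing at (295,175), the jar at (368,150), the spanner on the right and the screwdriver on the left. Next I'll fit the panel outline and view zoomed crops.

```bash
python3 - <<'E'
from h import *
c=cam("top"); im=cv2.imread("pics/top0.png")
roi=im[145:255,270:380]
hsv=cv2.cvtColor(im,cv2.COLOR_BGR2HSV)
m=((hsv[...,1]<50)&(hsv[...,2]>150)).astype(np.uint8); mm=np.zeros_like(m); mm[150:250,275:366]=m[150:250,275:366]
mm=cv2.morphologyEx(mm,cv2.MORPH_CLOSE,np.ones((5,5)))
cs,_=cv2.findContours(mm,cv2.RETR_EXTERNAL,cv2.CHAIN_APPROX_NONE); k=max(cs,key=cv2.contourArea)
P=np.array([onz(c,p[0],75.)[:2] for p in k.astype(float)],np.float32)
r=cv2.minAreaRect(P); print(r, cv2.boxPoints(r)); print(cv2.boxPoints(cv2.minAreaRect(k)))
a=cv2.resize(im[150:250,270:390],None,fx=6,fy=6,interpolation=cv2.INTER_CUBIC)
cv2.imwrite("pics/topc.png",a[:, :720])
s=cv2.imread("pics/scene0.png"); cv2.imwrite("pics/scc.png",cv2.resize(s[170:265,180:300],None,fx=6,fy=6,interpolation=cv2.INTER_CUBIC))
E
```

```text
((570.51318359375, -124.83452606201172), (199.6998748779297, 216.72427368164062), 6.608515739440918) [[ 458.85587   -28.683592]
 [ 483.79752  -243.96788 ]
 [ 682.17053  -220.98546 ]
 [ 657.2289     -5.701172]]
[[281.13843 165.88522]
 [361.77338 155.03052]
 [371.7229  228.94116]
 [291.08795 239.79587]]
```

View pics/topc.png

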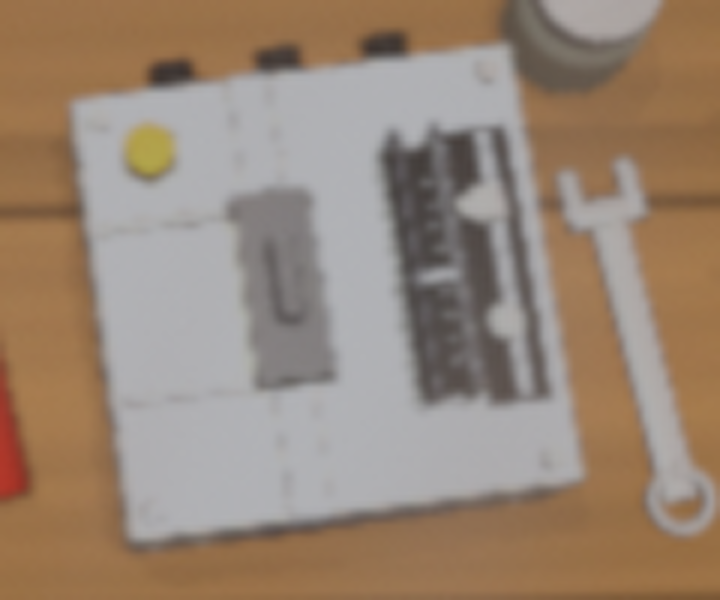

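The crop shows the top-panel corners at (73,102), (508,43), (583,478) and (128,540). The pointed tab is on the far (+x) side with its tip at about (457,203). The round tab is at (503,322) and the white pointer at (436,276). The bushing, at (150,152), is on the guard-opening side.

```bash
cat >> h.py <<'E'
def rigid(U,W):
    U=np.array(U,float)[:,:2];W=np.array(W,float)[:,:2];u0=U.mean(0);w0=W.mean(0)
    A,B=U-u0,W-w0; th=np.arctan2((A[:,0]*B[:,1]-A[:,1]*B[:,0]).sum(),(A*B).sum())
    R=np.array([[np.cos(th),-np.sin(th)],[np.sin(th),np.cos(th)]]); t=w0-R@u0
    return th,t,np.linalg.norm(U@R.T+t-W,axis=1)
E
python3 - <<'E'
from h import *
c=cam("top")
f=lambda p:(270+(p[0]+.5)/6-.5,150+(p[1]+.5)/6-.5)
C=[(73,102),(508,43),(583,478),(128,540)]
W=[onz(c,f(p),75.) for p in C]; print(np.round(W,1))
print([np.linalg.norm(W[i]-W[i-1]) for i in range(4)])
th,t,e=rigid([(100,100),(100,-100),(-100,-100),(-100,100)],W); print(th,t,e)
R=np.array([[np.cos(th),-np.sin(th)],[np.sin(th),np.cos(th)]])
for n,p,z in[("bush",(150,152),89),("tip",(457,203),80),("tip",(457,203),100),("round",(503,322),80),("ptr",(436,276),100),("guard",(282,287),97),("jar",(600,5),80)]:
    print(n,np.round((onz(c,f(p),z)[:2]-t)@R,1))
w=cam("wrist");s=telemetry.observe();Rt=np.array(s["ee_rot"]);print("wrist cam in tool",Rt.T@(-w[2].T@w[3]-s["eef_pos"]),"\n",w[2]@Rt,w[0][0,0])
E
```

```text
[[ 654.9   -7.5   75. ]
 [ 678.9 -202.9   75. ]
 [ 482.8 -225.9   75. ]
 [ 459.4  -28.1   75. ]]
[np.float64(196.58216502099538), np.float64(196.8875677732906), np.float64(197.42854997607103), np.float64(199.2322045415394)]
0.11537979633430978 [ 568.97451645 -116.12702676] [2.96089587 1.38024592 1.93352165 1.260739  ]
bush [67.1 68. ]
tip [ 28.6 -63.4]
tip [ 24.5 -59.6]
round [-26.6 -74.8]
ptr [ -6.  -45.5]
guard [-1.5 20.4]
jar [ 109.8 -141.6]
wrist cam in tool [  76.21667145    0.55090846 -142.36896217] 
 [[ 2.83798900e-04  9.99999931e-01 -2.41641000e-04]
 [-9.54998916e-01  1.99354706e-04 -2.96609223e-01]
 [-2.96609155e-01  3.14944264e-04  9.54998906e-01]] 371.1705301271245
```

```bash
cat >> h.py <<'E'
from scipy.spatial.transform import Rotation as Ro
TH,T0=0.115,np.array([569.,-116.1])
def uR(): return np.array([[np.cos(TH),-np.sin(TH)],[np.sin(TH),np.cos(TH)]])
def u2w(x,y,z): return np.r_[uR()@[x,y]+T0,z]
def w2u(p): return np.r_[uR().T@(np.array(p)[:2]-T0),p[2]]
def tgt(x,y,z):
    "turn (tool axes) to align, then shift units after the turn"
    s=telemetry.observe(); R=np.array(s["ee_rot"]); r=uR()
    G=np.column_stack([np.r_[r[:,0],0],-np.r_[r[:,1],0],[0,0,-1]])
    print("t",s["time_s"],"unit pos",np.round(w2u(s["eef_pos"]),2),"F",np.round(s["ft_force"],2))
    print("turn",np.round(Ro.from_matrix(R.T@G).as_rotvec(),4),"shift/50",np.round(G.T@(u2w(x,y,z)-s["eef_pos"])/50,3))
E
python3 -c "
from h import *
tgt(-45,-40,180)"
```

```text
t 0.1 unit pos [-369.33 -416.65  230.63] F [ 0.69 -0.11 -0.78]
turn [-0.0013  0.0003  0.2967] shift/50 [ 6.487 -7.533  1.013]
```

Call:
apply_moves(series=[0,0,0,0,0,0,0.148,0,0,0,0,0,0,0.148,0,0.5,-0.6,0,0,0,0,0,0.5,-0.6,0,0,0,0,0,0.5,-0.6,0,0,0,0,0,0.5,-0.6,0,0,0,0,0,0.5,-0.6,0,0,0,0,0,0.5,-0.6,0,0,0,0,0,0.5,-0.6,0,0,0,0,0,0.5,-0.6,0.1,0,0,0,0,0.5,-0.6,0.2,0,0,0,0,0.5,-0.6,0.2,0,0,0,0,0.5,-0.6,0.2,0,0,0,0,0.5,-0.5,0.2,0,0,0,0,0.5,-0.4,0.1,0,0,0,0,0,0,0,0,0,0,0,0,0,0,0,0,0])

```text
time_s: 1.8
eef_pos: [529.6, -162.1, 180.7]
ee_rot: [[0.993, 0.117, -0.001], [0.117, -0.993, 0.0], [-0.001, -0.0, -1.0]]
ft_force: [-0.6, 0.5, 0.7]
grip_width: -0.0
grip_force: 0.0
```

```bash
python3 - <<'E'
from h import *
tgt(-45,-40,180)
c=cam("wrist"); im=imaging.read_camera("wrist"); cv2.imwrite("pics/w1.png",im)
import pickle; pickle.dump(c,open("w1.pkl","wb"))
print(w2u(-c[2].T@c[3]))
E
```

```text
t 1.8 unit pos [-44.43 -41.2  180.73] F [-0.62  0.53  0.69]
turn [-0.0003  0.0012  0.0025] shift/50 [-0.011 -0.024  0.015]
[ 32.09110284 -41.42866002 323.03226469]
```

View pics/w1.png

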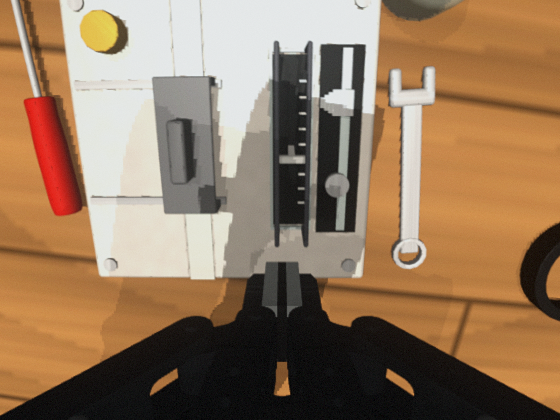

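The wrist view shows the panel's near corners at about (99,277) and (363,277), with screw heads at (76,3), (362,3), (348,265) and (110,265). The guard spans (153–216, 77–214). The pointer bar is at (291,159), the pointed tab tip at about (321,102) and the round tab at (337,185).

```bash
python3 - <<'E'
from h import *
import pickle; c=pickle.load(open("w1.pkl","rb")); im=cv2.imread("pics/w1.png")
S=[(76,3),(362,3),(348,265),(110,265)]; W=[onz(c,p,76.) for p in S]
U=np.array([w2u(p) for p in W]); print("screws",np.round(U[:,:2],1), U[:,:2].mean(0))
print("corners",[np.round(w2u(onz(c,p,75.))[:2],1) for p in [(99,277),(363,277),(67,30),(378,30)]])
print("guard base top z97",[np.round(w2u(onz(c,p,97.))[:2],1) for p in [(153,77),(209,76),(164,214),(216,214)]])
for z in (93,98,103,109): print("ptr",z,np.round(w2u(onz(c,(291,159),z))[:2],1))
for z in (80,85): print("tip",z,np.round(w2u(onz(c,(321,102),z))[:2],1),"round",np.round(w2u(onz(c,(337,185),z))[:2],1))
print("cage top z109",[np.round(w2u(onz(c,p,109.))[:2],1) for p in [(279,41),(309,41),(278,246),(305,246)]])
cv2.imwrite("pics/w1c.png",cv2.resize(im[35:245,150:375],None,fx=3,fy=2.8,interpolation=cv2.INTER_CUBIC))
E
```

```text
screws [[ 88.6  85. ]
 [ 87.  -89.9]
 [-86.2 -90.4]
 [-87.2  85.5]] [ 0.52555269 -2.46704058]
corners [array([-97.8,  96. ]), array([ -96.6, -102.4]), array([73.3, 93.3]), array([  72. , -100.9])]
guard base top z97 [array([43. , 33.4]), array([43.3,  0.6]), array([-40.6,  34. ]), array([-40.5,   0.4])]
ptr 93 [ -5.7 -47.4]
ptr 98 [ -4.9 -47.3]
ptr 103 [ -4.1 -47.1]
ptr 109 [ -3.1 -47. ]
tip 80 [ 28.5 -66.3] round [-25.3 -78.8]
tip 85 [ 28.6 -65.8] round [-24.1 -78.1]
cage top z109 [array([ 60.5, -40. ]), array([ 60.6, -56. ]), array([-57.5, -39.4]), array([-57.4, -56.3])]
```

View pics/w1c.png

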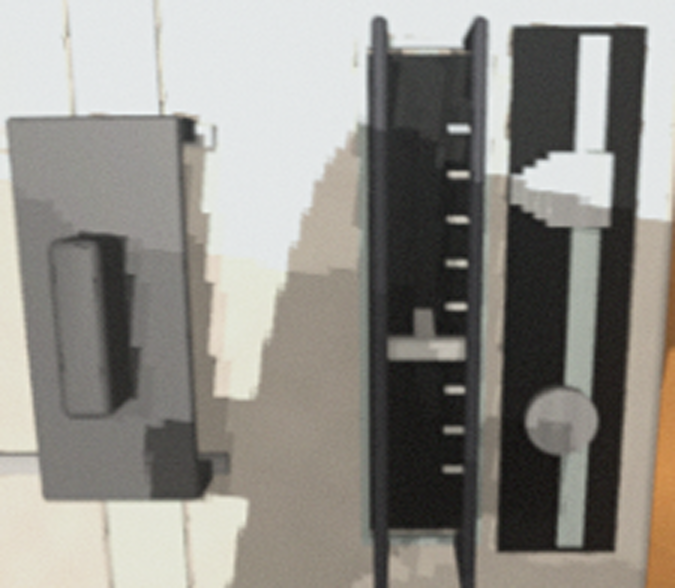

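The crop confirms the grey guard with its fin at left, the pointer at x≈-6 mm, and the pointed tab tip at crop (512,183), i.e. px (320.7,100.4). Screws, cage and guard all agree on a frame correction of about (+1.2, -2.8) mm. I'll go to the near side of the fin.

```bash
sed -i 's/^def uR/T0=T0+np.array([[np.cos(TH),-np.sin(TH)],[np.sin(TH),np.cos(TH)]])@[1.2,-2.8]\ndef uR/' h.py; python3 -c "
from h import *
tgt(0,-4,104); print('tip',w2u(onz(cam('wrist'),(320.7,100.4),80))); print(T0)"
```

```text
t 1.85 unit pos [-46.22 -39.42 180.95] F [-0.96 -0.26 -0.3 ]
turn [0.0002 0.0011 0.0006] shift/50 [ 0.924 -0.708  1.539]
tip [ 27.65678161 -64.56825951  80.        ]
[ 570.51336447 -118.74380937]
```

Call:
apply_moves(series=[0,0.46,-0.35,0,0,0,0,0,0.46,-0.35,0,0,0,0,0,0,0,0.4,0,0,0,0,0,0,0.4,0,0,0,0,0,0,0.4,0,0,0,0,0,0,0.34,0,0,0,0,0,0,0,0,0,0])

```text
time_s: 2.55
eef_pos: [569.0, -124.1, 102.4]
ee_rot: [[0.994, 0.113, -0.004], [0.113, -0.994, -0.0], [-0.004, -0.0, -1.0]]
ft_force: [-0.3, 0.6, -0.2]
grip_width: -0.001
grip_force: 0.0
```

```bash
python3 -c "
from h import *
tgt(0,60,104)"
```

```text
t 2.55 unit pos [ -2.07  -5.17 102.39] F [-0.35  0.58 -0.16]
turn [-0.0003  0.0042 -0.0014] shift/50 [ 0.041 -1.303 -0.032]
```

Call:
apply_moves(series=[0,0.04,-0.12,0,0,0,0,0,0,-0.12,0,0,0,0,0,0,-0.12,0,0,0,0,0,0,-0.12,0,0,0,0,0,0,-0.12,0,0,0,0,0,0,-0.12,0,0,0,0,0,0,-0.12,0,0,0,0,0,0,-0.12,0,0,0,0,0,0,-0.12,0,0,0,0,0,0,-0.12,0,0,0,0])

```text
time_s: 3.55
eef_pos: [566.4, -62.4, 104.3]
ee_rot: [[0.993, 0.115, 0.0], [0.115, -0.993, -0.0], [0.0, 0.0, -1.0]]
ft_force: [0.4, -2.1, 1.0]
grip_width: 0.003
grip_force: 0.8
```

Call:
apply_moves(series=[0,0,-0.06,0,0,0,0,0,0,-0.06,0,0,0,0])

```text
time_s: 3.75
eef_pos: [566.1, -60.3, 104.4]
ee_rot: [[0.994, 0.113, 0.001], [0.113, -0.994, -0.004], [0.001, 0.004, -1.0]]
ft_force: [3.6, -17.4, 0.2]
grip_width: 0.002
grip_force: 9.0
```

Call:
apply_moves(series=[0,0,0.12,0,0,0,0,0,0,0.2,-0.1,0,0,0,0,0,0.24,-0.3,0,0,0,0,0,0.24,-0.3,0,0,0,0,-0.1,0.1,0,0,0,0,0,0,0,0,0,0,0])

```text
time_s: 4.35
eef_pos: [565.1, -103.1, 139.2]
ee_rot: [[0.993, 0.114, -0.0], [0.114, -0.993, -0.0], [-0.0, 0.0, -1.0]]
ft_force: [-0.3, 0.6, -0.5]
grip_width: 0.0
grip_force: 0.0
```

```bash
python3 - <<'E'
from h import *
tgt(0,20,94)
c=cam("wrist"); im=imaging.read_camera("wrist"); cv2.imwrite("pics/w2.png",im)
import pickle; pickle.dump(c,open("w2.pkl","wb"))
print(proj(c,u2w(0,20,80)),proj(c,u2w(28,20,75)),proj(c,u2w(0,75,117)))
E
```

```text
t 4.35 unit pos [ -3.6   16.14 139.19] F [-0.32  0.64 -0.47]
turn [ 0.0001  0.0005 -0.0009] shift/50 [ 0.072 -0.077  0.904]
[[274.09424397 227.79325249]] [[273.94043522 178.33854073]] [[159.32015543 253.69348478]]
```

View pics/w2.png

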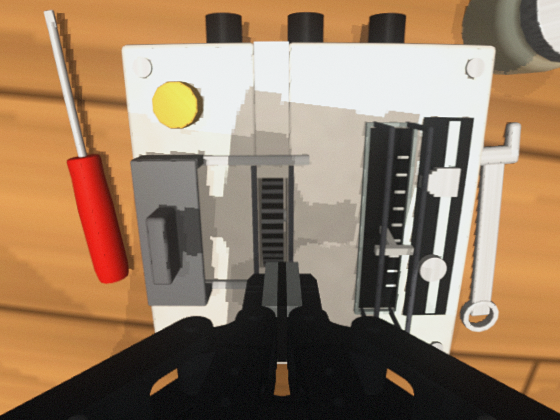

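The guard is fully open: fin at (160,245), slot centred on column 274 as my frame predicts, and the ribbed wheel visible. I'll go down beside the crest and feel for it.

Call:
apply_moves(series=[0,-0.16,-0.08,0.2,0,0,0,0,0,0,0.3,0,0,0,0,0,0,0.3,0,0,0,0,0,0,0.12,0,0,0,0,0,0,0,0,0,0,0,0,0,0,0,0,0])

```text
time_s: 5.0
eef_pos: [557.6, -98.7, 93.4]
ee_rot: [[0.993, 0.116, -0.0], [0.116, -0.993, 0.0], [-0.0, -0.0, -1.0]]
ft_force: [-0.3, -0.7, -0.3]
grip_width: -0.002
grip_force: 0.0
```

```bash
python3 -c "
from h import *
tgt(-12,20,90)"
```

```text
t 5.0 unit pos [-10.51  21.35  93.42] F [-0.34 -0.73 -0.34]
turn [-0.0002  0.0001  0.0011] shift/50 [-0.03   0.027  0.068]
```

Call:
apply_moves(series=[0,0,0,0.04,0,0,0,0,0,0,0,0,0,0])

```text
time_s: 5.2
eef_pos: [557.8, -99.1, 91.6]
ee_rot: [[0.993, 0.115, 0.001], [0.115, -0.993, -0.0], [0.001, 0.0, -1.0]]
ft_force: [-1.0, 0.2, -0.1]
grip_width: 0.0
grip_force: 0.0
```

Call:
apply_moves(series=[0,0,0.02,0.03,0,0,0,0,0,0,0.01,0,0,0])

```text
time_s: 5.4
eef_pos: [557.7, -100.4, 89.4]
ee_rot: [[0.993, 0.115, 0.0], [0.115, -0.993, -0.0], [0.0, 0.0, -1.0]]
ft_force: [0.2, 0.4, -0.5]
grip_width: -0.001
grip_force: 0.0
```

Call:
apply_moves(series=[0,0,0,0.03,0,0,0,0,0,0,0,0,0,0])

```text
time_s: 5.6
eef_pos: [557.8, -100.3, 87.9]
ee_rot: [[0.993, 0.115, 0.0], [0.115, -0.993, -0.0], [0.0, 0.0, -1.0]]
ft_force: [-0.6, 0.3, 2.4]
grip_width: -0.006
grip_force: 1.4
```

Call:
apply_moves(series=[0,0,0,0.02,0,0,0,0,0,0,0,0,0,0])

```text
time_s: 5.8
eef_pos: [557.8, -100.3, 87.0]
ee_rot: [[0.993, 0.115, 0.0], [0.115, -0.993, -0.0], [0.0, 0.0, -1.0]]
ft_force: [-1.5, -0.3, 4.8]
grip_width: 0.004
grip_force: 2.2
```

Call:
apply_moves(series=[0,0.05,0,0,0,0,0,0,0.05,0,0,0,0,0])

```text
time_s: 6.0
eef_pos: [563.0, -99.7, 87.0]
ee_rot: [[0.993, 0.115, 0.0], [0.115, -0.993, -0.0], [0.0, 0.0, -1.0]]
ft_force: [-1.3, -0.4, 4.9]
grip_width: -0.002
grip_force: 2.4
```

Call:
apply_moves(series=[0,0.05,0,0,0,0,0,0,0.05,0,0,0,0,0,0,0.05,0,0,0,0,0])

```text
time_s: 6.3
eef_pos: [570.4, -98.7, 86.9]
ee_rot: [[0.993, 0.115, 0.0], [0.115, -0.993, -0.0], [0.0, 0.0, -1.0]]
ft_force: [-0.5, -0.5, 4.5]
grip_width: -0.003
grip_force: 2.5
```

```bash
python3 - <<'E'
from h import *
tgt(0,20,87)
c=cam("wrist"); im=imaging.read_camera("wrist"); cv2.imwrite("pics/w3.png",im)
print(proj(c,u2w(0,-45,100)),proj(c,u2w(27.6,-65,80)),im.shape)
E
```

```text
t 6.3 unit pos [ 2.17 19.89 86.88] F [-0.49 -0.48  4.55]
turn [ 0.0002 -0.0002  0.0007] shift/50 [-0.043 -0.002 -0.002]
[[442.10626067 302.43599612]] [[476.99294808 221.26940791]] (420, 560, 3)
```

View pics/w3.png

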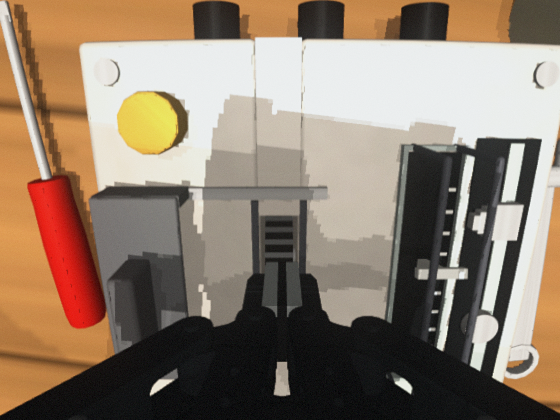

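The wheel rolls with the finger. The pointer bar is now at about (441,270), and the tab tip is near (474,221).

```bash
cat >> h.py <<'E'
def ptr(c,p,zax=56.5):
    "pointer x, angle from the pixel of its top's middle"
    th=0.
    for _ in range(30): x=w2u(onz(c,p,zax+45*np.cos(th))); th=np.arcsin(np.clip(x[0]/45,-.9,.9))
    return np.round(x,2),round(float(th),3)
E
python3 - <<'E'
from h import *; import pickle
c1=pickle.load(open("w1.pkl","rb")); print(ptr(c1,(291,159)), [w2u(onz(c1,(320.7,100.4),z)) for z in(80,90)])
c=cam("wrist"); print([ptr(c,p) for p in((441,269),(441,271))]); print([w2u(onz(c,(474,221),z)) for z in(80,85,90)])
c2=pickle.load(open("w2.pkl","rb")); print(ptr(c2,(393,249)))
E
```

```text
(array([ -5.56, -44.38, 101.16]), -0.124) [array([ 28.28698161, -63.31397432,  80.        ]), array([ 28.39413287, -62.29825262,  90.        ])]
[(array([ 14.77, -42.93,  99.01]), 0.335), (array([ 14.03, -42.93,  99.26]), 0.317)]
[array([ 28.158429 , -63.6312065,  80.       ]), array([ 29.85640566, -60.84340322,  85.        ]), array([ 31.55438231, -58.05559995,  90.        ])]
(array([ -4.31, -43.21, 101.29]), -0.096)
```

Call:
apply_moves(series=[0,0.05,0,0,0,0,0,0,0.05,0,0,0,0,0,0,0.05,0,0,0,0,0,0,0.05,0,0,0,0,0,0,0,0,0,0,0,0])

```text
time_s: 6.85
eef_pos: [580.7, -97.5, 86.9]
ee_rot: [[0.993, 0.116, 0.001], [0.116, -0.993, -0.0], [0.001, 0.0, -1.0]]
ft_force: [2.2, -1.1, 3.9]
grip_width: 0.002
grip_force: 2.1
```

Call:
apply_moves(series=[0,0,0,-0.1,0,0,0,0,0,0,-0.4,0,0,0,0,-0.45,0.4,-0.5,0,0,0,0,-0.45,0.4,-0.3,0,0,0,0,-0.3,0.4,0,0,0,0,0,0,0,0,0,0,0])

```text
time_s: 7.45
eef_pos: [524.9, -167.7, 152.2]
ee_rot: [[0.994, 0.11, -0.001], [0.11, -0.994, -0.002], [-0.001, 0.002, -1.0]]
ft_force: [-0.7, 0.4, -0.4]
grip_width: -0.0
grip_force: 0.0
```

```bash
python3 - <<'E'
from h import *
tgt(0,20,87)
c=cam("wrist"); im=imaging.read_camera("wrist")
import pickle; pickle.dump(c,open("w4.pkl","wb")); cv2.imwrite("pics/w4.png",im)
p=proj(c,u2w(28.2,-55,90))[0].astype(int); print(p)
x0,y0=p[0]-50,p[1]-40; print(x0,y0)
cv2.imwrite("pics/w4c.png",cv2.resize(im[y0:y0+80,x0:x0+100],None,fx=7,fy=7,interpolation=cv2.INTER_CUBIC))
E
```

```text
t 7.45 unit pos [-50.97 -43.41 152.22] F [-0.7   0.37 -0.43]
turn [ 0.0015  0.0014 -0.0043] shift/50 [ 1.019 -1.268  1.304]
[301  90]
251 50
```

View pics/w4c.png

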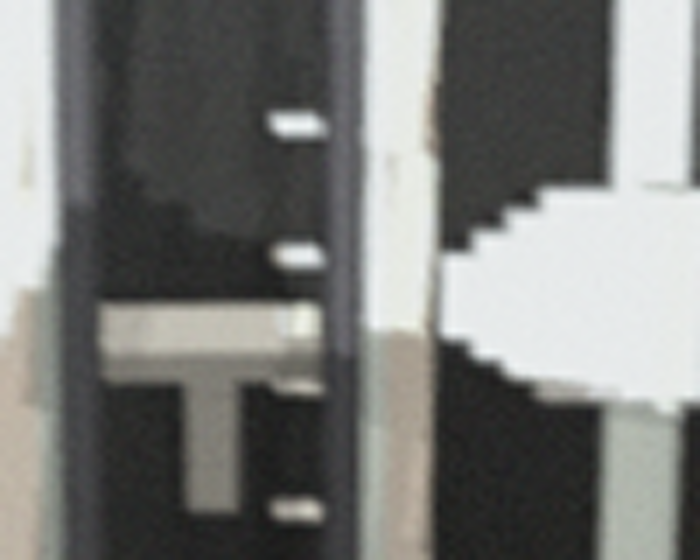

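The pointer's top face is centred at crop (211,328). The blunt tab tip is centred at (443,297), so the pointer is slightly short.

```bash
python3 - <<'E'
from h import *; import pickle
c=pickle.load(open("w4.pkl","rb")); f=lambda x,y:(251+(x+.5)/7-.5,50+(y+.5)/7-.5)
print(w2u(-c[2].T@c[3]))
print(ptr(c,f(211,328)),[np.round(w2u(onz(c,f(443,297),z)),2) for z in(80,85,90)])
print([np.round(w2u(onz(c,f(700,y),80)),2) for y in(187,405)])
print([np.round(w2u(onz(c,f(211,y),92)),2) for y in(302,355,380)])
tgt(-4,20,91)
E
```

```text
[ 25.56210825 -43.86930261 294.4893524 ]
(array([ 25.27, -43.79,  93.74]), 0.596) [array([ 27.57, -62.15,  80.  ]), array([ 27.52, -61.72,  85.  ]), array([ 27.48, -61.29,  90.  ])]
[array([ 35.91, -82.18,  80.  ]), array([ 19.26, -82.91,  80.  ])]
[array([ 27.14, -43.8 ,  92.  ]), array([ 23.31, -43.78,  92.  ]), array([ 21.48, -43.77,  92.  ])]
t 7.5 unit pos [-49.67 -41.41 151.94] F [-0.61  0.84 -0.21]
turn [ 0.0003  0.0009 -0.0024] shift/50 [ 0.913 -1.228  1.219]
```

Call:
apply_moves(series=[0,0.3,-0.4,0,0,0,0,0,0.3,-0.4,0.1,0,0,0,0,0.3,-0.42,0.4,0,0,0,0,0,0,0.4,0,0,0,0,0,0,0.32,0,0,0,0,0,0,0,0,0,0])

```text
time_s: 8.1
eef_pos: [563.8, -96.0, 88.7]
ee_rot: [[0.993, 0.118, -0.004], [0.118, -0.993, 0.002], [-0.004, -0.002, -1.0]]
ft_force: [-0.8, 1.4, 2.5]
grip_width: 0.004
grip_force: 0.8
```

```bash
python3 -c "
from h import *
tgt(-4,20,87)"
```

```text
t 8.1 unit pos [-4.06 23.34 88.67] F [-0.83  1.36  2.53]
turn [-0.0021  0.0038  0.003 ] shift/50 [0.001 0.067 0.033]
```

Call:
apply_moves(series=[0,0,0,0.02,0,0,0,0,0,0,0,0,0,0])

```text
time_s: 8.3
eef_pos: [565.3, -98.1, 90.4]
ee_rot: [[0.993, 0.116, 0.001], [0.116, -0.993, -0.0], [0.001, 0.0, -1.0]]
ft_force: [0.1, 0.7, 0.3]
grip_width: -0.0
grip_force: 0.0
```

Call:
apply_moves(series=[0,0.02,0,0,0,0,0,0,0.02,0,0,0,0,0,0,0,0,0,0,0,0])

```text
time_s: 8.6
eef_pos: [567.3, -98.2, 90.2]
ee_rot: [[0.993, 0.115, 0.001], [0.115, -0.993, -0.0], [0.001, 0.0, -1.0]]
ft_force: [-0.2, 0.2, -0.0]
grip_width: -0.003
grip_force: 0.0
```

Call:
apply_moves(series=[0,0,0,-0.1,0,0,0,0,0,0,-0.4,0,0,0,0,-0.3,0.4,-0.5,0,0,0,0,-0.3,0.4,-0.3,0,0,0,0,-0.3,0.4,0,0,0,0,0,0,0,0,0,0,0])

```text
time_s: 9.2
eef_pos: [527.5, -166.9, 155.9]
ee_rot: [[0.994, 0.11, 0.0], [0.11, -0.994, -0.002], [-0.0, 0.002, -1.0]]
ft_force: [-0.2, 0.7, 0.5]
grip_width: -0.004
grip_force: 0.0
```

```bash
python3 - <<'E'
from h import *
tgt(0,20,87)
c=cam("wrist"); im=imaging.read_camera("wrist")
import pickle; pickle.dump(c,open("w5.pkl","wb")); cv2.imwrite("pics/w5.png",im)
p=proj(c,u2w(28.2,-55,90))[0].astype(int)
x0,y0=p[0]-50,p[1]-40; print(x0,y0)
cv2.imwrite("pics/w5c.png",cv2.resize(im[y0:y0+80,x0:x0+100],None,fx=7,fy=7,interpolation=cv2.INTER_CUBIC))
E
```

```text
t 9.2 unit pos [-48.25 -42.95 155.86] F [-0.16  0.67  0.51]
turn [ 0.0024  0.     -0.0045] shift/50 [ 0.965 -1.259  1.377]
252 56
```

View pics/w5c.png

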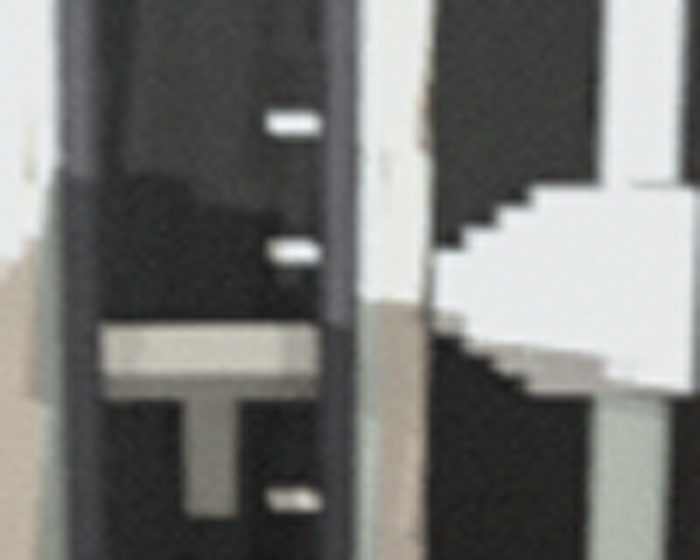

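The last press missed contact, because the descent overshot and then settled high. The pointer slipped back slightly: its top face is at crop rows 322–375 (mid 349) and the tip at row 291. From here I'll measure the pointer by profile code.

```bash
cat >> h.py <<'E'
def meas(c,im,yc=-44,tip=27.55):
    "pointer x from the brightness profile along the scale, at 3 columns left of the ticks"
    g=cv2.cvtColor(im,cv2.COLOR_BGR2GRAY).astype(float); out=[]
    xs=np.arange(5,50,.1)
    for y in(-38,-40,-42):
        P=proj(c,np.array([u2w(x,y,56.5+np.sqrt(45**2-min(x,44)**2)) for x in xs]))
        v=cv2.remap(g.astype(np.float32),P[:,:1].astype(np.float32),P[:,1:].astype(np.float32),1).ravel()
        m=v>140; i=np.flatnonzero(m)
        out.append((round(xs[i].mean(),2),round(len(i)*.1,1)) if len(i) else (None,v.max()))
    return out
E
python3 - <<'E'
from h import *; import pickle
for k in "45":
    c=pickle.load(open(f"w{k}.pkl","rb")); print(meas(c,cv2.imread(f"pics/w{k}.png")))
f=lambda x,y:(252+(x+.5)/7-.5,56+(y+.5)/7-.5)
print(ptr(c,f(211,349)),np.round(w2u(onz(c,f(434,291),82)),2))
tgt(-6,20,95)
E
```

```text
[(np.float64(25.05), 3.4), (np.float64(24.95), 3.6), (np.float64(25.05), 3.6)]
[(np.float64(23.35), 3.4), (np.float64(23.3), 3.7), (np.float64(23.3), 3.7)]
(array([ 23.48, -43.91,  94.89]), 0.549) [ 27.64 -61.81  82.  ]
t 9.25 unit pos [-47.13 -40.9  155.51] F [-0.54  0.42 -0.  ]
turn [ 0.001  -0.0003 -0.0027] shift/50 [ 0.823 -1.218  1.21 ]
```

Call:
apply_moves(series=[0,0.28,-0.4,0,0,0,0,0,0.28,-0.4,0.1,0,0,0,0,0.26,-0.42,0.4,0,0,0,0,0,0,0.4,0,0,0,0,0,0,0.25,0,0,0,0,0,0,0.06,0,0,0,0,0,0,0,0,0,0,0,0,0,0,0,0,0])

```text
time_s: 10.05
eef_pos: [563.3, -98.0, 95.1]
ee_rot: [[0.993, 0.115, 0.001], [0.115, -0.993, -0.0], [0.001, 0.0, -1.0]]
ft_force: [-0.1, -0.6, -0.1]
grip_width: -0.003
grip_force: 0.0
```

```bash
python3 -c "
from h import *
tgt(-6,20,87)"
```

```text
t 10.05 unit pos [-4.81 21.39 95.09] F [-0.1  -0.55 -0.11]
turn [ 0.0004 -0.001  -0.0002] shift/50 [-0.024  0.028  0.162]
```

Settled at z≈95. Next I'll lower gently to about 87.2 and check the force.

Call:
apply_moves(series=[0,0,0.02,0.05,0,0,0,0,0,0,0.05,0,0,0,0,0,0,0.03,0,0,0,0,0,0,0.02,0,0,0,0,0,0,0,0,0,0])

```text
time_s: 10.55
eef_pos: [563.3, -98.8, 87.1]
ee_rot: [[0.993, 0.115, 0.001], [0.115, -0.993, -0.0], [0.001, 0.0, -1.0]]
ft_force: [-0.8, -1.3, 4.7]
grip_width: 0.001
grip_force: 2.3
```

Call:
apply_moves(series=[0,0.025,0,0,0,0,0,0,0.025,0,0,0,0,0,0,0.022,0,0,0,0,0,0,0,0,0,0,0,0])

```text
time_s: 10.95
eef_pos: [566.9, -98.3, 86.9]
ee_rot: [[0.993, 0.115, 0.001], [0.115, -0.993, -0.0], [0.0, 0.0, -1.0]]
ft_force: [-0.2, -1.8, 5.8]
grip_width: 0.002
grip_force: 2.5
```

Call:
apply_moves(series=[0,0,0,-0.04,0,0,0,0,0,0,-0.04,0,0,0,0,0,0,-0.4,0,0,0,0,-0.3,0.4,-0.5,0,0,0,0,-0.3,0.4,-0.3,0,0,0,0,-0.3,0.4,0,0,0,0,0,0,0,0,0,0,0])

```text
time_s: 11.65
eef_pos: [526.6, -166.2, 151.0]
ee_rot: [[0.994, 0.111, -0.001], [0.111, -0.994, -0.001], [-0.001, 0.001, -1.0]]
ft_force: [0.3, 0.3, 0.0]
grip_width: -0.001
grip_force: 0.0
```

```bash
python3 - <<'E'
from h import *
c=cam("wrist"); im=imaging.read_camera("wrist"); cv2.imwrite("pics/w6.png",im)
print(meas(c,im)); tgt(0,86,140)
E
```

```text
[(np.float64(27.6), 3.1), (np.float64(27.5), 3.5), (np.float64(27.55), 3.6)]
t 11.7 unit pos [-47.89 -40.18 150.73] F [0.52 0.43 0.37]
turn [ 0.      0.001  -0.0021] shift/50 [ 0.958 -2.524  0.215]
```

The pointer is at x=27.55 and the tip at 27.6. Now I'll close the guard from its far side.

Call:
apply_moves(series=[0,0.25,-0.5,0,0,0,0,0,0.25,-0.6,0,0,0,0,0,0.25,-0.6,0,0,0,0,0,0.2,-0.6,0,0,0,0,0,0,-0.5,0,0,0,0,0,0,0,0,0,0,0,0,0,0,0.3,0,0,0,0,0,0,0.3,0,0,0,0,0,0,0.25,0,0,0,0,0,0,0,0,0,0,0,0,0,0,0,0,0])

```text
time_s: 12.8
eef_pos: [559.7, -18.1, 108.2]
ee_rot: [[0.993, 0.116, -0.001], [0.116, -0.993, 0.0], [-0.001, -0.0, -1.0]]
ft_force: [0.7, -0.2, 0.6]
grip_width: -0.002
grip_force: 0.0
```

```bash
python3 -c "
from h import *
tgt(0,37,104)"
```

```text
t 12.8 unit pos [  0.76 101.18 108.17] F [ 0.7  -0.18  0.57]
turn [-0.0002  0.0008  0.0009] shift/50 [-0.015  1.284  0.083]
```

Call:
apply_moves(series=[0,0,0.1,0.08,0,0,0,0,0,0.12,0,0,0,0,0,0,0.12,0,0,0,0,0,0,0.12,0,0,0,0,0,0,0.12,0,0,0,0,0,0,0.12,0,0,0,0,0,0,0.12,0,0,0,0,0,0,0.12,0,0,0,0,0,0,0.12,0,0,0,0,0,0,0.12,0,0,0,0,0,0,0,0,0,0,0])

```text
time_s: 13.9
eef_pos: [566.5, -78.4, 104.2]
ee_rot: [[0.993, 0.114, -0.0], [0.114, -0.993, -0.001], [-0.0, 0.001, -1.0]]
ft_force: [0.7, 0.2, 0.2]
grip_width: 0.003
grip_force: 0.0
```

Call:
apply_moves(series=[0,0,0.05,0,0,0,0,0,0,0.05,0,0,0,0])

```text
time_s: 14.1
eef_pos: [566.6, -79.8, 104.1]
ee_rot: [[0.993, 0.117, -0.001], [0.117, -0.993, 0.002], [-0.001, -0.002, -1.0]]
ft_force: [-2.3, 11.7, 2.7]
grip_width: -0.001
grip_force: 5.8
```

Hit the closed stop (force 11.7 N). I'll back off, lift and verify.

Call:
apply_moves(series=[0,0,-0.15,0,0,0,0,0,0,-0.1,-0.1,0,0,0,0,0,0,-0.5,0,0,0,0,-0.3,0.6,-0.5,0,0,0,0,-0.3,0.6,0,0,0,0,0,-0.3,0.6,0,0,0,0,0,0,0,0,0,0,0])

```text
time_s: 14.8
eef_pos: [529.4, -169.8, 159.8]
ee_rot: [[0.994, 0.109, -0.001], [0.109, -0.994, -0.003], [-0.001, 0.003, -1.0]]
ft_force: [-0.1, -0.8, -1.0]
grip_width: -0.002
grip_force: 0.0
```

```bash
python3 - <<'E'
from h import *
c=cam("wrist"); im=imaging.read_camera("wrist"); cv2.imwrite("pics/w7.png",im)
print(meas(c,im)); tgt(0,0,140); print(proj(c,u2w(0,20,117)),proj(c,[u2w(27.6,-44,93),u2w(27.6,-62,80)]))
E
```

```text
[(np.float64(27.65), 3.2), (np.float64(27.6), 3.5), (np.float64(27.55), 3.6)]
t 14.85 unit pos [-45.33 -43.16 159.75] F [0.6  0.82 0.42]
turn [ 0.0015  0.0003 -0.0038] shift/50 [ 0.907 -0.863  0.395]
[[149.00671314 158.94966339]] [[275.86708643 100.10282037]
 [307.34642502  99.69942025]]
```

View pics/w7.png

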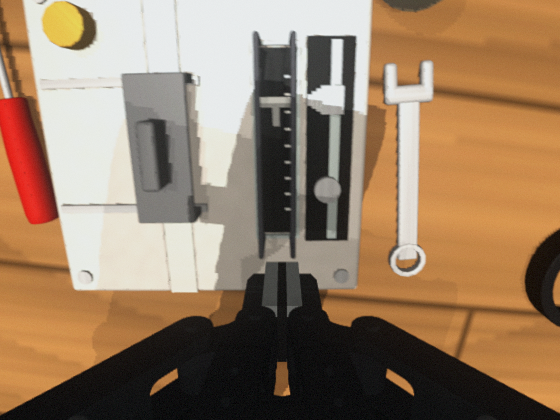

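The guard is back over the wheel with its fin at (151,155), predicted (149,159). The pointer is at row 101 and the tab tip at row ~98, so I'll check the tip numerically.

```bash
python3 - <<'E'
from h import *
import pickle
for c,n in((pickle.load(open("w4.pkl","rb")),"w4"),(pickle.load(open("w5.pkl","rb")),"w5"),(cam("wrist"),"w7")):
    im=cv2.imread(f"pics/{n}.png"); g=cv2.cvtColor(im,cv2.COLOR_BGR2GRAY).astype(np.float32); xs=np.arange(8,48,.1); o=[]
    for y in(-63,-64,-65,-66,-68,-70):
        P=proj(c,np.array([u2w(x,y,82) for x in xs])).astype(np.float32); v=cv2.remap(g,P[:,:1],P[:,1:],1).ravel()
        i=np.flatnonzero(v>110); o.append((y,round(xs[i].mean(),1),round(len(i)*.1,1)) if len(i) else (y,0,0))
    print(n,o)
E
```

```text
w4 [(-63, np.float64(27.5), 7.0), (-64, np.float64(27.8), 9.0), (-65, np.float64(27.7), 10.1), (-66, np.float64(27.6), 10.4), (-68, np.float64(27.7), 13.2), (-70, np.float64(27.9), 16.1)]
w5 [(-63, np.float64(27.7), 6.7), (-64, np.float64(28.2), 8.3), (-65, np.float64(27.8), 9.9), (-66, np.float64(27.7), 10.0), (-68, np.float64(27.7), 13.2), (-70, np.float64(27.8), 16.2)]
w7 [(-63, np.float64(29.4), 10.6), (-64, np.float64(29.5), 12.7), (-65, np.float64(29.3), 13.2), (-66, np.float64(29.8), 15.0), (-68, np.float64(29.3), 16.4), (-70, np.float64(29.3), 16.4)]
```

That last pose was read after the picture, while the arm was still settling. I'll take a settled measurement of both.

```bash
python3 - <<'E'
from h import *
for k in range(3):
    c=cam("wrist"); im=imaging.read_camera("wrist")
g=cv2.cvtColor(im,cv2.COLOR_BGR2GRAY).astype(np.float32); xs=np.arange(8,48,.1); o=[]
for y in(-62,-63,-64,-65,-66,-68,-70):
    P=proj(c,np.array([u2w(x,y,82) for x in xs])).astype(np.float32); v=cv2.remap(g,P[:,:1],P[:,1:],1).ravel()
    i=np.flatnonzero(v>110); o.append((y,round(xs[i].mean(),1),round(len(i)*.1,1)) if len(i) else (y,0,0))
print(o,meas(c,im)); print(telemetry.observe()["time_s"])
E
```

```text
[(-62, np.float64(28.3), 4.8), (-63, np.float64(27.6), 6.7), (-64, np.float64(27.6), 6.8), (-65, np.float64(27.6), 9.9), (-66, np.float64(27.6), 9.9), (-68, np.float64(27.6), 13.1), (-70, np.float64(27.7), 15.8)] [(np.float64(27.55), 3.2), (np.float64(27.45), 3.4), (np.float64(27.45), 3.6)]
15.0
```

With the arm settled, the pointer is at 27.5 mm and the tip at 27.6 mm. The guard is closed and the robot is clear.

```bash
python3 -c "
from cell import order
print(order.finish_job())"
```

```text
the job is handed in; nothing more can be done
None
```

The job is handed in: by my measurement the pointer stands about 0.1 mm from the pointed tab's tip, the guard is pushed back to its closed stop over the wheel, the highest wheel force I read was about 6 N, and no verdict was returned.

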